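# Hook the hanger arm into the slotted upright

## Task

Hang the yellow hanger arm on the grey slotted upright, so that tape rolls can be stored on it: press its two hook tabs into the top two slots, then push it down until the tabs are fully engaged, and let go. Leave the blue arm, which has no tabs, where it is.

Things in the scene. Friction and masses are not known exactly. Their poses are not given: they have to be found in the camera images.
- yellow_arm: Loose yellow hanger arm, 0.3 kg, standing the way up it is hung. Origin: on the underside, below the grip point at mid-beam. +x runs along the beam to the end plate, z up. Beam 24 mm wide, 36 high, x -71 to 76 mm, black nose 56 high at x -72, a rib above it from x 43. End plate 50 wide, 84 high, rear face at x = 80 mm. Engaged in the top slots its underside is 91 mm above the table.
- hook_tabs (a point): Point on the yellow arm's rear face, between its two steel hook tabs (80 mm along x from the arm's origin, 44 mm up). Tabs 14 mm wide, one above the other, 15 mm long: a level neck 10 mm high (undersides 14 and 64 mm above the arm's underside), then a hook reaching 10 mm below the neck, 8 mm or more behind the rear face. They enter the slots with the arm's underside 102 to 114 mm high.
- upright: Grey slotted steel upright fixed on the table. Origin: at table height below the middle of its front face, which is the plane x = 0; -x points out of it to the robot's side, z up. Strip 60 mm wide, 6 thick, 199 high; base plate 110 wide, 10 high, 55 mm forward. Three slots 32 wide, 34 high, all at y = 0, lower edges at z = 55, 105, 155 mm. An engaged arm has its x axis along this x.
- blue_arm: Loose blue hanger arm of the same size, origin and axes as the yellow one, but with a plain end plate (two small screw holes, no hook tabs): the wrong one, stays where it is.

How it is judged:
By the outcome, as a careful person would: the job done as asked, in the order asked, and still so for the second after the job is handed in, with the robot touching nothing.
It also fails if it takes over 48 s, if anything falls off the work surface, if the arm or the gripper's body presses on something with over 40 N, if the wrist force passes 120 N, or if a joint passes its speed limit or range.

## Robot

A 6-joint arm with a two-finger parallel gripper is mounted at the origin on a cart in front of the work surface, level with it; the furniture and walls round the work are solid. World frame = base frame: x ahead of the robot, y to its left, z up, the work surface at z = 0. Lengths are in mm, angles in degrees, forces in N, time in s.
With the tool pointing down it reaches from about 350 to 850 mm from the base axis. Payload 8.1 kg.
Tool frame: the origin (TCP) lies midway between the tips of the shut fingers; the grasp point (between the pads) lies 19 mm behind it (r.pinch_z is the distance from the TCP to the grasp point, in mm); z points along the fingers, y is the line along which they close (so a half turn about z gives the same grasp; the last joint's range is limited). The gripper opens to 85 mm and grips with 20 to 120 N. Pads are 22 mm wide; open, the fingers measure 114 mm over their backs; the gripper's body (76 mm by 85 mm) begins 54 mm behind the grasp point. The pads swing forward as they close: fully open they stand 13 mm farther back than shut.
Start: joints at [60.023, 7.471, 85.268, -0, 87.261, -4.893], TCP at [254.349, 543.426, 231.292] pointing down, gripper open.
Joint ranges: [-169.43, 169.43], [-51.17, 129.36], [1.28, 143.12], [-76.62, 256.62], [0, 156.53], [-152.29, 152.29]. Speed limits (degrees/s): [136.94, 136.94, 159.86, 180, 180, 180].

## Interface

Orientations are given as [roll, pitch, yaw] about the fixed x, y, z axes, in that order (R = Rz(yaw) Ry(pitch) Rx(roll)).
In Python, from bench import sensors, optics, job, r gives the robot as it stands.
- The arm moves only by the tool play_rows, never from a script. Its argument "motion" is a list that holds one entry, the list of rows, each a list of 6 numbers: the shift along the tool's x, y, z in cm, then the turn, a rotation vector about the tool's x, y, z in degrees. In form: [[[x, y, z, ax, ay, az], ...]]. A call has 1 to 5 rows; each row is the pose to reach, as a shift and turn from the pose commanded when the call began, along the tool's axes at that moment; what a row does not reach only later rows make up. A row lasts 1/10 s, in which the tool goes at most 50 mm and 8.59 degrees, less where a joint would pass 70% of its speed; a pose out of reach is approached as far as the arm can. A call with a gripper value outside its range is refused whole. "jaw" is the opening, from 0 (shut) to 1 (fully open), set as the call begins (left out, the last holds). The fingers move at their own pace and stop on an object; "squeeze" is the grip in N (left out, the last holds). Time passes only in rows, so rows that repeat a pose let the fingers close. It gives the time, the measured TCP pose, the force, the opening and the grip force at its end, in the units of the state.
- sensors.sense(): the state, without advancing time (a new reading comes with each control period).
- optics.snapshot(name): name is "side" or "top"; returns a dict with "pixels" (400x640x3 uint8, red, green, blue), "mtx" (3x3 intrinsics, pixels), "R" (3x3) and "t" (3): a world point X has camera coordinates R X + t. Camera axes: x right, y down, z forward; pixel columns grow to the right and rows downward; lengths in mm; the calibration is good to about 2 mm. A picture is of the moment at which its call begins. There is no depth.
- job.hand_in(): hands the job in; it is judged then, once.
The state is a dict: "time": time; "joint_pos": joint angles; "qd": joint speeds; "joint_efforts": joint torques, N m; "tool_pos": TCP position; "tcp_rot": TCP orientation; "ft_force": force on the tool from outside, world axes, zero at the start; "wrist_torque": the same for the moment, N m; "finger_gap": finger opening in mm; "grip_force": force on a finger pad.
Only numpy, scipy, OpenCV 4.12 (cv2) and the standard library are available. Lean on these libraries where they do the work, as an engineer would, in place of code of your own. Each camera call takes 0.05 s, during which the arm holds its last target. There are 200 camera calls.

## Working session

There is one attempt and no reset: what is moved stays moved. The work goes in short steps, Python scripts to look and compute and a tool call to move; the robot and the scene stay as the last step left them, time stands still between calls to the robot, and variables do not carry over. Pictures are saved under pics/ and viewed, at most 10 in all, crops included, and the job is handed in when it is done.

Besides the shell and the picture viewer there is one more tool, called by a JSON object that holds its "api" and its "payload". play_rows: Moves the arm, as the interface text tells. Its arguments: {"type":"object","properties":{"motion":{"type":"array","items":{"type":"array","items":{"type":"array","items":{"type":"number"}}}},"jaw":{"type":"number"},"squeeze":{"type":"number"}},"required":["motion"]}

```bash
mkdir -p pics; ls; python3 - <<'E'
from bench import sensors, optics, job, r
import cv2,pickle
for n in("top","side"):
    s=optics.snapshot(n); pickle.dump(s,open(n+'0.pkl','wb'))
    cv2.imwrite(f'pics/{n}0.png',s['pixels'][:,:,::-1]); print(n,s['mtx'],s['R'],s['t'])
print(sensors.sense())
E
```

```text
pics
top [[383.11605914   0.         321.73432901]
 [  0.         383.11605914 197.95054984]
 [  0.           0.           1.        ]] [[ 1.96431933e-02 -9.99806983e-01  3.76519132e-04]
 [-9.87065108e-01 -1.94527829e-02 -1.59135360e-01]
 [ 1.59111968e-01  2.75427773e-03 -9.87256702e-01]] [ 68.06075968 556.02140261 842.25553882]
side [[461.25880717   0.         314.63818623]
 [  0.         461.25880717 200.0458041 ]
 [  0.           0.           1.        ]] [[ 0.9912011  -0.13091934  0.01950673]
 [-0.07397665 -0.67012612 -0.73855158]
 [ 0.10976265  0.73061009 -0.67391472]] [-525.61792728  146.18688161 1089.89990502]
{'time': 0.1, 'joint_pos': array([ 6.00231873e+01,  7.51120223e+00,  8.53222659e+01, -1.47792453e-03,
        8.72610143e+01, -4.89188006e+00]), 'qd': array([ 0.10078869, -0.01656983, -0.22524316,  0.05437219,  0.08715848,
       -0.01167814]), 'joint_efforts': array([ 3.64620209e-04, -5.70957363e+01, -5.01938653e+01, -2.07418461e-04,
        8.29275290e-03,  4.30813589e-05]), 'tool_pos': array([254.11068467, 542.99727835, 230.35234957]), 'tcp_rot': array([-1.79905736e+02, -6.58631169e-03,  1.54915134e+02]), 'ft_force': array([-0.35792173,  0.27509478,  0.07456986]), 'wrist_torque': array([ 0.03285874, -0.05118839,  0.05218523]), 'grip_force': 0.0, 'finger_gap': 85.38121357673324}
```

View pics/top0.png

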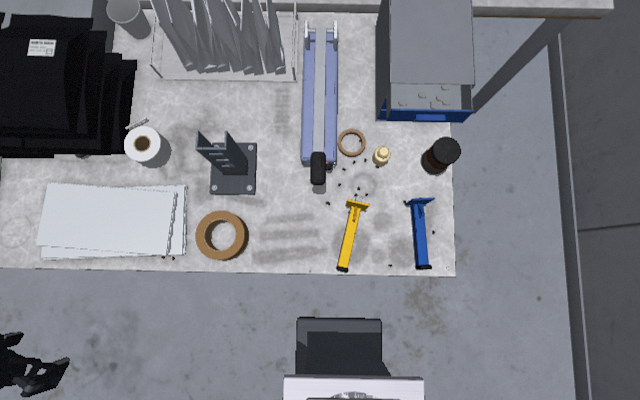

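View pics/side0.png

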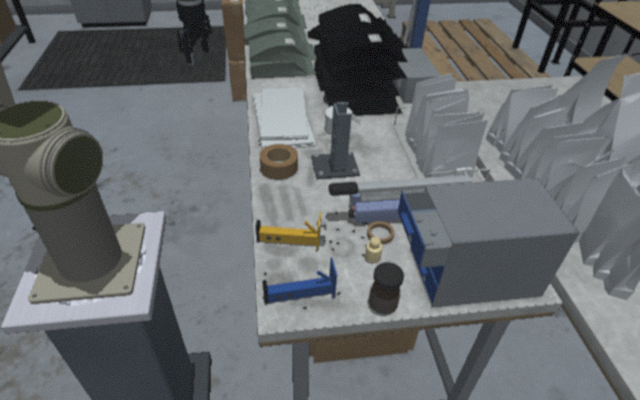

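```bash
python3 - <<'E'
import cv2,pickle,numpy as np
t=pickle.load(open('top0.pkl','rb'))['pixels'][:,:,::-1]; s=pickle.load(open('side0.pkl','rb'))['pixels'][:,:,::-1]
f=lambda im,x,y,w,h:cv2.resize(im[y:y+h,x:x+w],(400,300),interpolation=cv2.INTER_CUBIC)
cv2.imwrite('pics/c0.png',np.vstack([np.hstack([f(t,185,120,100,75),f(t,310,190,120,90)]),np.hstack([f(s,290,95,120,90),f(s,245,205,120,90)])]))
E
```

```text
(no output)
```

View pics/c0.png

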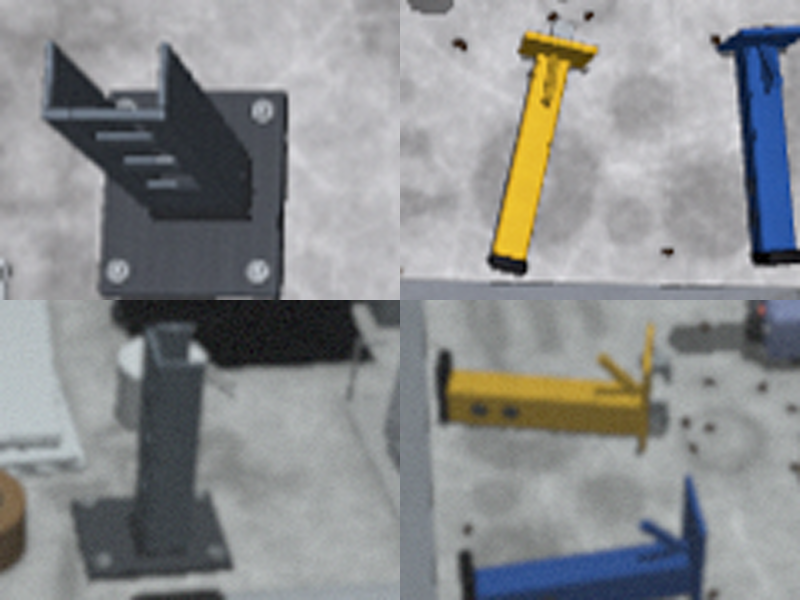

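```bash
cat > h.py <<'E'
import cv2,pickle,numpy as np
def ray(s,px,z):
    d=s['R'].T@np.linalg.solve(s['mtx'],[px[0],px[1],1]); c=-s['R'].T@s['t']
    return c+d*(z-c[2])/d[2]
def proj(s,X):
    p=s['mtx']@(s['R']@np.array(X,float)+s['t']); return p[:2]/p[2]
E
python3 - <<'E'
from h import *
np.set_printoptions(precision=1,suppress=True)
t=pickle.load(open('top0.pkl','rb')); s=pickle.load(open('side0.pkl','rb'))
print('cam',-t['R'].T@t['t'],-s['R'].T@s['t'])
hsv=cv2.cvtColor(t['pixels'],cv2.COLOR_RGB2HSV)
m=cv2.inRange(hsv,(18,120,60),(35,255,255)); m[:,:330]=0;m[:,380:]=0;m[:190]=0
P=[]
for v in range(212,264,2):
    u=np.where(m[v])[0]
    if len(u): P.append(((u.min()+u.max())/2,v)); 
W=np.array([ray(t,p,36) for p in P]); print(W[::6])
d=cv2.fitLine(W[:,:2].astype(np.float32),cv2.DIST_HUBER,0,.01,.01).ravel(); print('line',d,'yaw',np.degrees(np.arctan2(d[1],d[0])))
A=ray(t,(347.5,199.9),84);B=ray(t,(369.1,204.1),84);print('plate rear',A,B,np.linalg.norm(A-B),(A+B)/2, np.degrees(np.arctan2((A-B)[1],(A-B)[0]))-90)
print('nose z56', ray(t,(337.3,267.4),56),ray(t,(348,268),56))
for n,p,z in[('topL',(196.25,148.75),199),('topR',(226.25,148.75),199),('botL',(222.5,174.2),10),('botR',(248,174.2),10),('plL',(210,194.5),10),('plR',(255,194.5),10),('plBR',(256.5,143),10)]:print(n,ray(t,p,z))
# side view: cx/3.33+290,+95
f=lambda cx,cy:(290+cx/3.333,95+(cy-300)/3.333)
print('side: topF',ray(s,f(143,332),199),ray(s,f(150,362),199),'bot',ray(s,f(135,547),10),ray(s,f(187,557),10),'pl',ray(s,f(72,503),10),ray(s,f(90,577),10),ray(s,f(232,568),10))
g=lambda cx,cy:(245+(cx-400)/3.333,205+(cy-300)/3.333)
print('ytop plate side',ray(s,g(652,327),84), 'nose',ray(s,g(443,352),56))
E
```

```text
cam [413.5  76.5 920. ] [ 412.2 -767.1  852.7]
[[524.4   3.4  36. ]
 [496.3   9.   36. ]
 [468.5  14.6  36. ]
 [441.   20.1  36. ]
 [413.8  26.6  36. ]]
line [  1.   -0.2 466.5  15.1] yaw -12.191937
plate rear [545.   21.9  84. ] [536.5 -25.8  84. ] 48.435346659653504 [540.8  -1.9  84. ] -10.026982109401487
nose z56 [397.3  41.3  56. ] [396.5  17.6  56. ]
topL [621.8 324.6 199. ]
topR [623.  266.3 199. ]
botL [613.8 321.3  10. ]
botR [615.1 259.4  10. ]
plL [563.3 348.4  10. ]
plR [565.4 240.   10. ]
plBR [694.  242.4  10. ]
side: topF [618.6 318.5 199. ] [616.9 272.7 199. ] bot [613.3 274.7  10. ] [656.3 256.   10. ] pl [566.3 344.1  10. ] [568.4 238.   10. ] [692.4 236.9  10. ]
ytop plate side [545.5  18.6  84. ] nose [394.8  38.1  56. ]
```

```bash
cat >> h.py <<'E'
from scipy.spatial.transform import Rotation as Ro
def go(x,y,z,yaw,roll=180.,pitch=0.):
    from bench import sensors
    q=sensors.sense(); R0=Ro.from_euler('xyz',q['tcp_rot'],degrees=True)
    R1=Ro.from_euler('xyz',[roll,pitch,yaw],degrees=True)
    sh=R0.inv().apply(np.array([x,y,z])-q['tool_pos'])/10
    print('t',round(q['time'],2),'at',q['tool_pos'].round(1),q['tcp_rot'].round(2),'F',q['ft_force'].round(1),'gap',round(q['finger_gap'],1),'grip',round(q['grip_force'],1),'joints',q['joint_pos'].round(0))
    print('row',sh.round(2),(R0.inv()*R1).as_rotvec(degrees=True).round(2))
E
python3 -c "
from h import *
go(463,15,130,168)"
```

```text
t 0.1 at [254.1 543.  230.4] [-1.7991e+02 -1.0000e-02  1.5492e+02] F [-0.4  0.3  0.1] gap 85.4 grip 0.0 joints [60.  8. 85. -0. 87. -5.]
row [-41.3  -38.95  10.09] [ -0.09  -0.02 -13.08]
```

{"api": "play_rows", "payload": {"motion": [[[-41.3,-39,0,0,0,-13],[-41.3,-39,0,0,0,-13],[-41.3,-39,0,0,0,-13],[-41.3,-39,0,0,0,-13],[-41.3,-39,0,0,0,-13]]], "jaw": 1}}

```text
time: 0.6
tool_pos: [346.2, 309.0, 230.8]
tcp_rot: [-180.0, -0.0, 167.9]
ft_force: [0.6, 0.3, 0.7]
finger_gap: 85.9
grip_force: 0.0
```

```bash
python3 -c "
from h import *
go(463,15,130,168)"
```

```text
t 0.6 at [346.2 309.  230.8] [-1.7998e+02 -1.0000e-02  1.6795e+02] F [0.6 0.3 0.7] gap 85.9 grip 0.0 joints [ 35. -14. 106.  -0.  88. -43.]
row [-17.56 -26.31  10.09] [-0.02 -0.01 -0.05]
```

{"api": "play_rows", "payload": {"motion": [[[-17.6,-26.3,2,0,0,0],[-17.6,-26.3,2,0,0,0],[-17.6,-26.3,2,0,0,0],[-17.6,-26.3,2,0,0,0],[-17.6,-26.3,2,0,0,0]]]}}

```text
time: 1.1
tool_pos: [438.6, 77.1, 215.3]
tcp_rot: [180.0, 0.0, 167.9]
ft_force: [0.8, 1.0, 0.5]
finger_gap: 85.2
grip_force: 0.0
```

```bash
python3 -c "
from h import *
go(463,15,110,168)"
```

```text
t 1.1 at [438.6  77.1 215.3] [1.7999e+02 1.0000e-02 1.6792e+02] F [0.8 1.  0.5] gap 85.2 grip 0.0 joints [  3. -17. 110.   0.  87. -75.]
row [-3.69 -5.56 10.53] [ 0.01  0.01 -0.08]
```

{"api": "play_rows", "payload": {"motion": [[[-3.7,-5.6,6,0,0,0],[-3.7,-5.6,10.5,0,0,0],[-3.7,-5.6,10.5,0,0,0],[-3.7,-5.6,10.5,0,0,0],[-3.7,-5.6,10.5,0,0,0]]]}}

```text
time: 1.6
tool_pos: [462.5, 16.8, 110.7]
tcp_rot: [180.0, -0.1, 167.9]
ft_force: [0.2, 0.1, 1.3]
finger_gap: 85.4
grip_force: 0.0
```

```bash
python3 - <<'E'
from h import *
from bench import optics
go(463,15,6,168)
a=optics.snapshot('top');b=optics.snapshot('side')
f=lambda im,x,y,w,h:cv2.resize(im[y:y+h,x:x+w,::-1],(400,300),interpolation=cv2.INTER_CUBIC)
cv2.imwrite('pics/c1.png',np.hstack([f(a['pixels'],280,170,140,105),f(b['pixels'],225,165,140,105)]))
E
```

```text
t 1.6 at [462.5  16.8 110.7] [ 1.8000e+02 -8.0000e-02  1.6788e+02] F [0.2 0.1 1.3] gap 85.4 grip 0.0 joints [ -4.  -9. 114.   0.  75. -82.]
row [-0.1  -0.17 10.47] [ 0.   -0.08 -0.12]
```

View pics/c1.png

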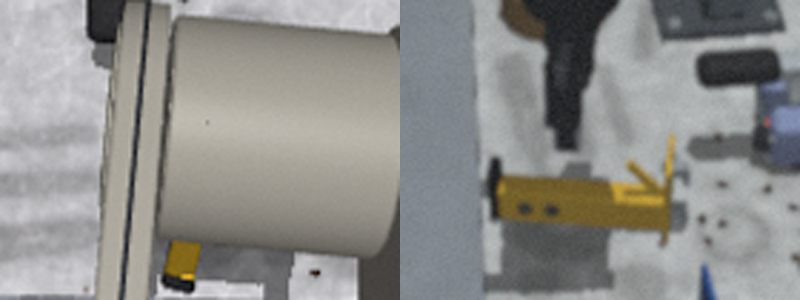

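Side view: the fingers (≈(283,217) full-frame) sit above mid-beam; the top view is blocked by the arm's elbow. Descending.

{"api": "play_rows", "payload": {"motion": [[[-0.1,-0.1,4,0,0,0],[-0.1,-0.1,7.5,0,0,0],[-0.1,-0.1,9.5,0,0,0],[-0.1,-0.1,10.4,0,0,0],[-0.1,-0.1,10.4,0,0,0]]]}}

```text
time: 2.2
tool_pos: [464.0, 16.0, 7.0]
tcp_rot: [180.0, 0.0, 168.0]
ft_force: [-0.7, -0.4, 0.3]
finger_gap: 85.8
grip_force: 0.0
```

{"api": "play_rows", "payload": {"motion": [[[0,0,0,0,0,0],[0,0,0,0,0,0],[0,0,0,0,0,0],[0,0,0,0,0,0],[0,0,0,0,0,0]]], "jaw": 0, "squeeze": 90}}

```text
time: 2.7
tool_pos: [464.6, 15.4, 7.5]
tcp_rot: [180.0, 0.1, 167.9]
ft_force: [-1.1, -0.1, 9.8]
finger_gap: 22.6
grip_force: 89.6
```

{"api": "play_rows", "payload": {"motion": [[[0,0,0,0,0,0],[0,0,0,0,0,0],[0,0,0,0,0,0]]]}}

```text
time: 3.0
tool_pos: [464.6, 15.4, 7.5]
tcp_rot: [180.0, 0.1, 167.9]
ft_force: [-0.7, 0.8, 6.9]
finger_gap: 22.8
grip_force: 89.5
```

```bash
python3 - <<'E'
from h import *
from bench import optics
go(463,15,60,168)
a=optics.snapshot('side');pickle.dump(a,open('side2.pkl','wb'))
cv2.imwrite('pics/c2.png',cv2.resize(a['pixels'][165:270,225:365,::-1],(560,420),interpolation=cv2.INTER_CUBIC))
E
```

```text
t 3.0 at [464.6  15.4   7.5] [1.7998e+02 9.0000e-02 1.6791e+02] F [-0.7  0.8  6.9] gap 22.8 grip 89.5 joints [ -4.   0. 118.   0.  62. -82.]
row [ 0.14 -0.07 -5.25] [ 0.02  0.09 -0.09]
```

View pics/c2.png

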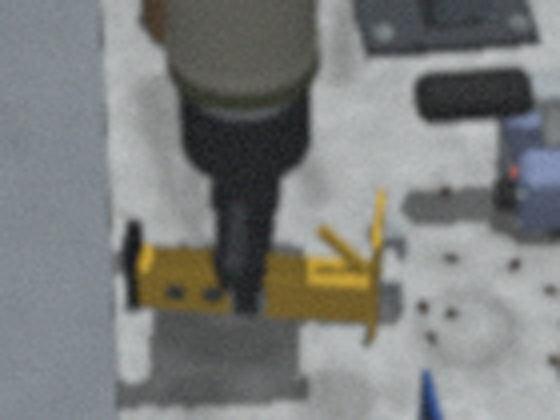

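Grip holds at 22.8 mm on mid-beam; the plate top corner (320,213) is unmoved. Lift and carry over to a spot in front of the upright.

{"api": "play_rows", "payload": {"motion": [[[0,0,-2,0,0,0],[0,0,-5,0,0,0],[0,0,-9,0,0,0],[0,0,-11,0,0,0],[0,0,-11,0,0,0]]]}}

```text
time: 3.55
tool_pos: [466.1, 15.2, 119.9]
tcp_rot: [180.0, 0.4, 167.9]
ft_force: [0.8, -0.5, -3.8]
finger_gap: 22.9
grip_force: 88.7
```

```bash
python3 -c "
from h import *
go(505,292,116,181.1)"
```

```text
t 3.55 at [466.1  15.2 119.9] [179.95   0.35 167.91] F [ 0.8 -0.5 -3.8] gap 22.9 grip 88.7 joints [ -4.  -9. 114.   0.  75. -82.]
row [ 1.99 27.88  0.4 ] [ 1.000e-02  3.500e-01 -1.319e+01]
```

{"api": "play_rows", "payload": {"motion": [[[0.5,4,0,0,0,-3],[1,9,0,0,0,-6],[1.5,14,0,0,0,-9],[1.8,19,0,0,0,-11],[2,23,0,0,0,-13.2]]]}}

```text
time: 4.05
tool_pos: [490.8, 246.6, 113.9]
tcp_rot: [-180.0, -0.2, -178.8]
ft_force: [0.8, -1.3, -2.7]
finger_gap: 22.3
grip_force: 89.1
```

{"api": "play_rows", "payload": {"motion": [[[0,4.5,0,0,0,0],[0,4.9,0,0,0,0],[0,4.9,0,0,0,0]]]}}

```text
time: 4.35
tool_pos: [489.6, 294.1, 113.8]
tcp_rot: [-179.9, -0.2, -178.7]
ft_force: [0.5, -0.6, -4.2]
finger_gap: 22.8
grip_force: 89.5
```

```bash
python3 - <<'E'
from h import *
from bench import optics
go(505,293,116,181.1)
a=optics.snapshot('top');b=optics.snapshot('side')
pickle.dump((a,b),open('p3.pkl','wb'))
f=lambda im,x,y,w,h:cv2.resize(im[y:y+h,x:x+w,::-1],(400,300),interpolation=cv2.INTER_CUBIC)
cv2.imwrite('pics/c3.png',np.hstack([f(a['pixels'],170,120,120,90),f(b['pixels'],255,85,120,90)]))
E
```

```text
t 4.35 at [489.6 294.1 113.8] [-179.9    -0.2  -178.74] F [ 0.5 -0.6 -4.2] gap 22.8 grip 89.5 joints [ 26.   8.  97.  -0.  75. -65.]
row [-1.53 -0.14 -0.23] [-0.1  -0.2   0.16]
```

View pics/c3.png

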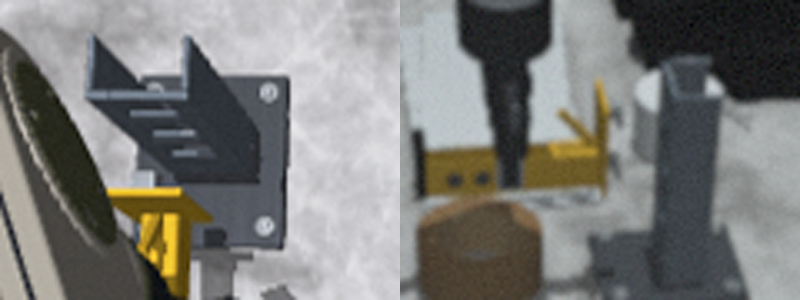

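The top view shows the end plate's top right corner at about (224,176), upright's top front edge at (196–226,148.5); the side view shows the arm level with both tabs facing the slots.

```bash
python3 - <<'E'
from h import *
np.set_printoptions(precision=1,suppress=True)
a,b=pickle.load(open('p3.pkl','rb'))
hsv=cv2.cvtColor(a['pixels'],cv2.COLOR_RGB2HSV)
m=cv2.inRange(hsv,(18,110,50),(35,255,255)); m[:,:195]=0;m[:,245:]=0;m[:165]=0;m[215:]=0
for v in range(173,190): 
    u=np.where(m[v])[0]; print(v,(u.min(),u.max()) if len(u) else None,end=' ')
print()
for p in[(224,176.4),(225,177.5)]:print('plate R top',ray(a,p,190.3))
# beam top edges z=142 at lower rows
for v in(195,200,205):
    u=np.where(m[v])[0]
    if len(u):print(v,u.min(),u.max(),ray(a,(u.max()+.5,v),142.3))
print('side plate top rear', ray(b,(255+(603-400)/3.333,85+80/3.333),190.3))
# side-view: upright top points again
f=lambda cx,cy:(255+(cx-400)/3.333,85+cy/3.333)
print('upr front R top',ray(b,f(668,98),199),ray(b,f(722,98),199),ray(b,f(662,65),199))
# predicted pixel of corners with model: rear face 78 ahead
c=np.array([489.6+78,294.1,0]);
for nm,y,z in(('R',-25,190.3),('L',25,190.3)): X=c+[0,y+1.2-1,z]; print(nm,X,proj(a,X),proj(b,X))
E
```

```text
173 None 174 None 175 None 176 (np.int64(216), np.int64(223)) 177 (np.int64(202), np.int64(224)) 178 (np.int64(202), np.int64(225)) 179 (np.int64(203), np.int64(226)) 180 (np.int64(203), np.int64(227)) 181 (np.int64(203), np.int64(228)) 182 (np.int64(205), np.int64(230)) 183 (np.int64(207), np.int64(231)) 184 (np.int64(208), np.int64(232)) 185 (np.int64(210), np.int64(233)) 186 (np.int64(211), np.int64(232)) 187 (np.int64(212), np.int64(227)) 188 (np.int64(212), np.int64(226)) 189 (np.int64(212), np.int64(226)) 
plate R top [569.8 269.6 190.3]
plate R top [567.7 267.6 190.3]
195 211 226 [541.1 274.8 142.3]
200 217 226 [530.7 274.2 142.3]
205 220 226 [520.3 273.6 142.3]
side plate top rear [571.6 314.8 190.3]
upr front R top [617.3 268.7 199. ] [660.1 264.4 199. ] [620.6 318.8 199. ]
R [567.6 269.3 190.3] [224.1 177.5] [316.7 118.1]
L [567.6 319.3 190.3] [198.4 177. ] [314.2 108.2]
```

{"api": "play_rows", "payload": {"motion": [[[-1.5,0,-0.2,0,0,0],[-2.5,0,-0.2,0,0,0],[-3.2,0,-0.2,0,0,0],[-3.2,0,-0.2,0,0,0]]]}}

```text
time: 4.85
tool_pos: [524.3, 293.1, 118.3]
tcp_rot: [-180.0, 0.0, -179.0]
ft_force: [-0.1, -0.6, -3.1]
finger_gap: 22.7
grip_force: 89.5
```

{"api": "play_rows", "payload": {"motion": [[[-0.4,0,0,0,0,0],[-0.8,0,0,0,0,0],[-1.1,0,0,0,0,0],[-1.3,0,0,0,0,0],[-1.3,0,0,0,0,0]]]}}

```text
time: 5.35
tool_pos: [536.5, 294.4, 118.5]
tcp_rot: [180.0, 0.0, -178.9]
ft_force: [-0.1, -0.9, -2.6]
finger_gap: 22.2
grip_force: 89.5
```

{"api": "play_rows", "payload": {"motion": [[[0,0,0.2,0,0,0],[-0.2,0,0.2,0,0,0],[-0.3,0,0.2,0,0,0],[-0.3,0,0.2,0,0,0]]]}}

```text
time: 5.75
tool_pos: [539.5, 294.4, 116.5]
tcp_rot: [-180.0, 0.0, -178.9]
ft_force: [-1.1, 0.0, -3.8]
finger_gap: 22.6
grip_force: 89.5
```

```bash
python3 - <<'E'
from h import *
from bench import optics
go(505,293,116,181.1)
a=optics.snapshot('top');b=optics.snapshot('side')
pickle.dump((a,b),open('p4.pkl','wb'))
f=lambda im,x,y,w,h:cv2.resize(im[y:y+h,x:x+w,::-1],(400,300),interpolation=cv2.INTER_CUBIC)
cv2.imwrite('pics/c4.png',np.hstack([f(a['pixels'],180,125,80,60),f(b['pixels'],295,90,80,60)]))
E
```

```text
t 5.75 at [539.5 294.4 116.5] [-180.      0.   -178.88] F [-1.1  0.  -3.8] gap 22.6 grip 89.5 joints [ 24.  14.  90.  -0.  76. -67.]
row [ 3.45 -0.08  0.05] [-0.    0.    0.02]
```

View pics/c4.png

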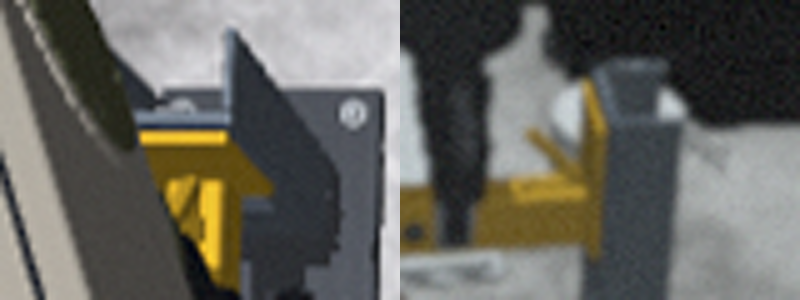

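Both views show the end plate practically flush against the upright (plate corner at ≈(225,151) top, ≈(335,115) side), tabs inside the slots. Press on gently until contact.

{"api": "play_rows", "payload": {"motion": [[[-0.1,0,0,0,0,0],[-0.2,0,0,0,0,0],[-0.2,0,0,0,0,0]]]}}

```text
time: 6.15
tool_pos: [540.6, 294.5, 116.3]
tcp_rot: [-180.0, -0.1, -178.9]
ft_force: [-4.1, -0.4, -1.2]
finger_gap: 22.7
grip_force: 89.9
```

{"api": "play_rows", "payload": {"motion": [[[-0.1,0,0,0,0,0],[-0.15,0,0,0,0,0],[-0.15,0,0,0,0,0]]]}}

```text
time: 6.45
tool_pos: [540.6, 294.6, 116.1]
tcp_rot: [-180.0, -0.3, -178.9]
ft_force: [-12.7, -0.9, 2.0]
finger_gap: 22.7
grip_force: 90.4
```

Firm contact. Ease off a little and push down.

{"api": "play_rows", "payload": {"motion": [[[0.1,0,0.3,0,0,0],[0.1,0,0.6,0,0,0],[0.1,0,0.9,0,0,0],[0.1,0,1.2,0,0,0],[0.1,0,1.2,0,0,0]]]}}

```text
time: 6.95
tool_pos: [540.5, 294.5, 103.7]
tcp_rot: [-180.0, -0.2, -178.9]
ft_force: [-6.2, 1.1, -4.1]
finger_gap: 22.7
grip_force: 89.6
```

{"api": "play_rows", "payload": {"motion": [[[0,0,0.2,0,0,0],[0,0,0.35,0,0,0],[0,0,0.45,0,0,0],[0,0,0.45,0,0,0]]]}}

```text
time: 7.35
tool_pos: [540.6, 294.5, 99.5]
tcp_rot: [-180.0, -0.2, -178.9]
ft_force: [-5.7, -0.3, -1.3]
finger_gap: 22.6
grip_force: 89.9
```

{"api": "play_rows", "payload": {"motion": [[[0,0,0.1,0,0,0],[0,0,0.2,0,0,0],[0,0,0.2,0,0,0]]]}}

```text
time: 7.65
tool_pos: [540.6, 294.6, 98.3]
tcp_rot: [-180.0, -0.1, -178.9]
ft_force: [-9.9, -0.9, 4.3]
finger_gap: 22.5
grip_force: 90.6
```

{"api": "play_rows", "payload": {"motion": [[[0,0,0.1,0,0,0],[0,0,0.2,0,0,0],[0,0,0.2,0,0,0]]]}}

```text
time: 7.95
tool_pos: [540.4, 294.7, 97.6]
tcp_rot: [-180.0, -0.1, -178.9]
ft_force: [-16.7, -3.6, 14.3]
finger_gap: 22.8
grip_force: 92.0
```

{"api": "play_rows", "payload": {"motion": [[[0,0,0.1,0,0,0],[0,0,0.2,0,0,0],[0,0,0.2,0,0,0]]]}}

```text
time: 8.25
tool_pos: [540.0, 294.7, 95.0]
tcp_rot: [-180.0, -0.2, -178.9]
ft_force: [-15.7, -2.6, 11.2]
finger_gap: 23.0
grip_force: 92.0
```

```bash
python3 - <<'E'
from h import *
from bench import optics
go(540.5,294,98,181.1)
b=optics.snapshot('side');a=optics.snapshot('top')
f=lambda im,x,y,w,h:cv2.resize(im[y:y+h,x:x+w,::-1],(400,300),interpolation=cv2.INTER_CUBIC)
cv2.imwrite('pics/c5.png',np.hstack([f(a['pixels'],180,125,80,60),f(b['pixels'],275,90,100,75)]))
E
```

```text
t 8.25 at [540.  294.7  95. ] [-179.98   -0.2  -178.85] F [-15.7  -2.6  11.2] gap 23.0 grip 92.0 joints [ 24.  16.  90.   0.  74. -67.]
row [-0.05 -0.08 -0.3 ] [-0.02 -0.2   0.05]
```

View pics/c5.png

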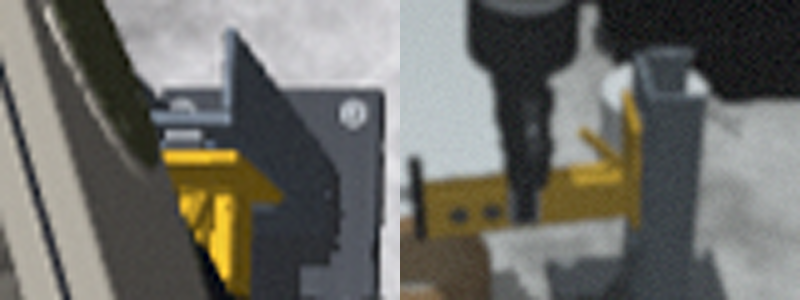

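```bash
python3 - <<'E'
from h import *
from bench import optics
np.set_printoptions(precision=1,suppress=True)
b=optics.snapshot('side');a=optics.snapshot('top')
pickle.dump((a,b),open('p6.pkl','wb'))
for nm,U in(('91',91),('99',99)):
  for lab,X in(('plate LT rear',(619,319,U+84)),('plate RT rear',(619,269,U+84)),('plate RB',(619,269,U)),('nose RB',(463,281,U)),('nose RT',(463,281,U+56))):
    p=proj(b,X);q=proj(a,X); print(nm,lab,'side',p,'crop',400+(p[0]-275)*4,(p[1]-90)*4,'top',q,(q[0]-180)*5,(q[1]-125)*5)
E
```

```text
91 plate LT rear side [332.6 112.1] crop 630.4222028084371 88.52984615619943 top [202.8 153.6] 114.0750441626787 142.94681580972153
91 plate RT rear side [335.6 122. ] crop 642.3135544472427 128.1388526149824 top [227.7 154.1] 238.54043957010347 145.33081803805345
91 plate RB side [334.1 147.6] crop 636.3085218321146 230.32151348135983 top [236.8 164.4] 284.2486005271877 196.7639438994678
91 nose RB side [278.1 148.5] crop 412.4874517664364 233.98149459262652 top [227.3 234.6] 236.63064358247183 547.9171749958006
91 nose RT side [277.4 131.6] crop 409.6830888288682 166.5448727259353 top [220.6 232.8] 202.8592529286935 538.9169082928162
99 plate LT rear side [332.7 109.6] crop 630.9550253998482 78.43415808450095 top [201.6 152.5] 107.91124123514706 137.43989430773212
99 plate RT rear side [335.7 119.5] crop 642.914265658686 117.91704801680311 top [226.7 153. ] 233.66759522787547 139.84764805026472
99 plate RB side [334.2 145.2] crop 636.8576816825471 220.97691564906745 top [236.1 163.5] 280.2825530654144 192.30114745343982
99 nose RB side [278.  146.1] crop 412.0969584708473 224.59128751088986 top [226.4 234.3] 232.08532331448254 546.7058214249105
99 nose RT side [277.3 129.1] crop 409.2685483557882 156.5764022554963 top [219.5 232.5] 197.63560284197354 537.5247759869382
```

The end plate corner (332,113) agrees with a seated height of ~91 mm; the nose is tipped slightly (≈1°) by my push. Relieve the load and release.

{"api": "play_rows", "payload": {"motion": [[[0.1,0,-0.15,0,0,0],[0.15,0,-0.3,0,0,0],[0.15,0,-0.3,0,0,0]]]}}

```text
time: 8.75
tool_pos: [540.0, 294.5, 97.0]
tcp_rot: [-180.0, -0.0, -178.9]
ft_force: [-4.3, 0.1, -1.3]
finger_gap: 22.3
grip_force: 90.0
```

{"api": "play_rows", "payload": {"motion": [[[0,0,0,0,0,0],[0,0,0,0,0,0],[0,0,0,0,0,0],[0,0,0,0,0,0],[0,0,0,0,0,0]]], "jaw": 1}}

```text
time: 9.25
tool_pos: [540.6, 294.4, 97.2]
tcp_rot: [180.0, 0.0, -178.9]
ft_force: [0.4, -0.3, 0.3]
finger_gap: 85.0
grip_force: 0.0
```

{"api": "play_rows", "payload": {"motion": [[[0,0,-1.5,0,0,0],[0,0,-4,0,0,0],[0,0,-7,0,0,0],[0,0,-10,0,0,0],[0,0,-12,0,0,0]]]}}

```text
time: 9.75
tool_pos: [541.3, 294.9, 221.3]
tcp_rot: [179.9, 0.2, -178.9]
ft_force: [0.5, -0.2, -0.2]
finger_gap: 85.4
grip_force: 0.0
```

{"api": "play_rows", "payload": {"motion": [[[4,0,-2,0,0,0],[8,0,-2,0,0,0],[12,4,-2,0,0,0],[12,8,-2,0,0,0],[12,8,-2,0,0,0]]]}}

```text
time: 10.25
tool_pos: [416.7, 376.0, 238.4]
tcp_rot: [179.9, 0.0, -178.6]
ft_force: [0.1, -0.8, 0.2]
finger_gap: 85.2
grip_force: 0.0
```

```bash
python3 - <<'E'
from h import *
from bench import optics
go(540.5,294,98,181.1)
b=optics.snapshot('side');a=optics.snapshot('top')
pickle.dump((a,b),open('p7.pkl','wb'))
f=lambda im,x,y,w,h:cv2.resize(im[y:y+h,x:x+w,::-1],(400,300),interpolation=cv2.INTER_CUBIC)
cv2.imwrite('pics/c6.png',np.hstack([f(a['pixels'],170,125,160,120),f(b['pixels'],275,90,100,75)]))
E
```

```text
t 10.25 at [416.7 376.  238.4] [ 1.7985e+02  4.0000e-02 -1.7865e+02] F [ 0.1 -0.8  0.2] gap 85.2 grip 0.0 joints [ 37.   1.  91.   0.  88. -55.]
row [-12.17  -8.53  14.02] [0.15 0.04 0.25]
```

View pics/c6.png

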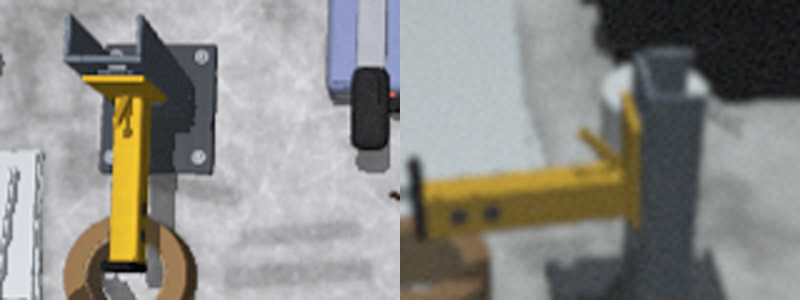

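```bash
python3 - <<'E'
from h import *
b3=pickle.load(open('p3.pkl','rb'))[1];a7,b7=pickle.load(open('p7.pkl','rb'))
def edge(b,u0,u1):
    m=cv2.inRange(cv2.cvtColor(b['pixels'],cv2.COLOR_RGB2HSV),(18,110,50),(35,255,255)); m[165:]=0;m[:85]=0
    P=[(u,np.where(m[:,u])[0].max()) for u in range(u0,u1) if m[:,u].any()]
    return np.polyfit(*zip(*P),1),P[::6]
print('before',edge(b3,264,308)); print('now',edge(b7,284,326))
# predicted level slope, right bottom edge
for b,xo,y,U,yw in((b3,568.5,294.2,106.3,1.26),(b7,619,294.4,91,1.1)):
    c,s=np.cos(np.radians(yw)),np.sin(np.radians(yw))
    Q=[proj(b,(xo+d*c+12*s,y+d*s-12*c,U)) for d in(-145,-10)]; print(Q,(Q[1]-Q[0])[1]/(Q[1]-Q[0])[0])
    Q=[proj(b,(xo+d*c+12*s,y+d*s-12*c,U+(d+10)*np.tan(np.radians(2)))) for d in(-145,-10)]; print('2deg',(Q[1]-Q[0])[1]/(Q[1]-Q[0])[0])
E
```

```text
before (array([-6.97188119e-02,  1.61373735e+02]), [(264, np.int64(142)), (270, np.int64(142)), (276, np.int64(143)), (282, np.int64(142)), (296, np.int64(140)), (302, np.int64(140))])
now (array([-1.93987521e-01,  2.05021581e+02]), [(284, np.int64(149)), (290, np.int64(149)), (296, np.int64(146)), (302, np.int64(146)), (308, np.int64(145)), (314, np.int64(144)), (320, np.int64(144))])
[array([263.73487081, 145.27229028]), array([312.26603383, 141.69986158])] -0.07361102609579537
2deg -0.10264841462502211
[array([282.19871115, 148.5378253 ]), array([329.90517377, 145.04518583])] -0.07321103424434465
2deg -0.10210945454912551
```

```bash
python3 - <<'E'
from h import *
from bench import optics
b3=pickle.load(open('p3.pkl','rb'))[1];b7=dict(optics.snapshot('side'))
b7['pixels']=np.mean([optics.snapshot('side')['pixels'] for _ in range(8)],0).astype(np.uint8)
a=optics.snapshot('top'); cv2.imwrite('pics/c7.png',np.hstack([cv2.resize(b7['pixels'][90:165,270:350,::-1],(560,525),interpolation=cv2.INTER_CUBIC)]))
def yl(im): im=cv2.cvtColor(im,cv2.COLOR_RGB2LAB).astype(float)[:,:,2]; return im  # b*: yellow
for n,b,us,vr in(('before',b3,list(range(266,283))+list(range(296,306)),(118,150)),('now',b7,range(284,318),(120,158))):
    L=yl(b['pixels']); T=[];B=[]
    for u in us:
        c=L[vr[0]:vr[1],u]; g=np.diff(c); k=int(c.argmax()); th=(c.max()+128)/2
        on=np.where(c>th)[0]; i,j=on.min(),on.max()
        if i>0:T.append((u,vr[0]+i-1+(th-c[i-1])/(c[i]-c[i-1])))
        if j<len(c)-1:B.append((u,vr[0]+j+(c[j]-th)/(c[j]-c[j+1])))
    for lab,P in(('top',T),('bot',B)):
        P=np.array(P,np.float32); d=cv2.fitLine(P,cv2.DIST_HUBER,0,.01,.01).ravel(); print(n,lab,'slope',d[1]/d[0],P[::5].round(1).tolist())
E
```

```text
before top slope -0.07305763 [[266.0, 130.1999969482422], [271.0, 129.5], [276.0, 129.3000030517578], [281.0, 129.1999969482422], [299.0, 127.5], [304.0, 118.69999694824219]]
before bot slope -0.2564681 [[269.0, 148.89999389648438], [274.0, 147.0], [279.0, 146.10000610351562], [297.0, 140.8000030517578], [302.0, 140.10000610351562]]
now top slope -0.10792205 [[284.0, 134.6999969482422], [289.0, 134.39999389648438], [294.0, 133.8000030517578], [299.0, 133.3000030517578], [304.0, 132.6999969482422], [309.0, 132.3000030517578], [314.0, 131.5]]
now bot slope -0.1277606 [[284.0, 148.39999389648438], [289.0, 147.3000030517578], [294.0, 147.0], [299.0, 140.10000610351562], [304.0, 145.1999969482422], [309.0, 144.8000030517578], [314.0, 144.10000610351562]]
```

View pics/c7.png

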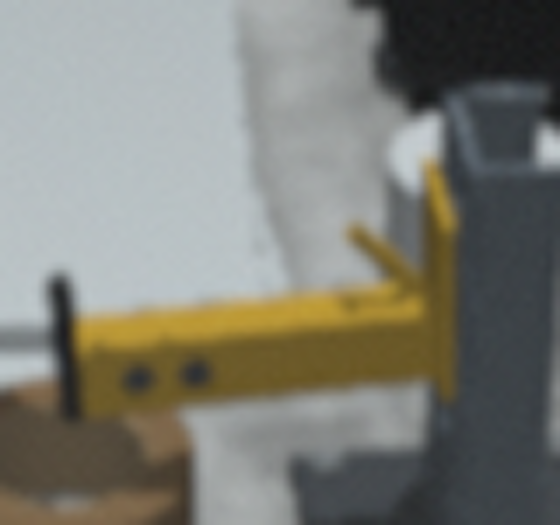

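The last view shows the arm hanging from the upright with its plate against the strip (plate at ≈(332,130)). It sags about 2°, which fits the hook play, and its height matches fully seated tabs. The gripper is clear.

```bash
python3 -c "
from bench import job
print(job.hand_in())"
```

```text
the job is handed in; nothing more can be done
None
```

The yellow arm hangs by both tabs in the top two slots, measured at about the 91 mm engaged height with about a 2° nose-down sag; it is released, the blue arm was not touched, and the job is handed in.

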